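# Check a turned vice screw with its thread comb

### The job

Check the thread of the wooden screw lying in the cradle: lay the comb leaf that matches its thread (the one with six teeth) flat on the cradle's ledge, teeth towards the screw, feel for the grooves and slide it in until it is fully home, its front edge flush along the crests. Then let go and prove that it does not rock: with the closed fingers hold a light, steady push of about 3 N on its back edge towards the screw, first near its left end, then near its right end (left and right as seen from the robot), and leave it there, flat and home. Go gently, never forcing the leaf against the screw (20 N at most), and leave everything else where it is.

Things in the scene. Friction and masses are not known exactly. Their poses are not given: they have to be found in the camera images.
- cradle: fixed wooden cradle, x -78 to +68 mm, y +-110 mm, base 12 mm thick. Towards the robot (-x) a flat ledge: top 40 mm above the bench, x -72 to 0, y +-75 mm. Beyond it the wooden screw lies along y between end blocks (|y| 80 to 108, x -2 to 64, up to z = 82 mm). Origin: on the bench under the middle of the crest line; x from ledge to screw
- screw (a point): middle of the cradle on the screw's axis (cradle x 29, z 44 mm), axes as the cradle's. Thread: 12 crests at 12 mm pitch, 58 mm across, 7 mm deep; grooves 7 mm wide at the mouth, 5.2 mm at the root. How far the screw lies along y in its blocks differs each time and is not measured, so search up to 6 mm either way for the grooves; the screw stays put under light forces
- seat (a point): point on the cradle at x = y = 0, z = 40 mm: the ledge's top plane where it meets the crests, axes as the cradle's. A leaf fully home has its front edge against the crests (gap 0, its origin at x = -25 mm) and lies on the ledge; with its teeth standing on the crests the gap is about 6.5 mm
- leaf6: loose aluminium comb leaf, 6 teeth at 12 mm spacing: plate 50 (x) x 72 (y) x 8 mm, about 0.1 kg, lying flat. Teeth stand 6.5 mm out of the front (+x) edge, 4 mm wide at the tip, 5.4 mm at the base. Dark wooden grip bar on its middle: 40 mm along x, 12 mm along y, z 8 to 36 mm. Origin: centre of the plate's underside, z up
- leaf6_left (a point): lower front corner of the six-tooth leaf's plate at its left (x = +25, y = +36, z = 0 mm in the leaf's frame)
- leaf6_right (a point): lower front corner of the six-tooth leaf's plate at its right (x = +25, y = -36, z = 0 mm in the leaf's frame)
- leaf8: loose aluminium comb leaf, 8 teeth at 9 mm spacing, does not fit: plate 50 (x) x 72 (y) x 8 mm, about 0.1 kg, lying flat. Teeth stand 6.5 mm out of the front (+x) edge, 4 mm wide at the tip, 5.4 mm at the base. Dark wooden grip bar on its middle: 40 mm along x, 12 mm along y, z 8 to 36 mm. Origin: centre of the plate's underside, z up
- leaf4: loose aluminium comb leaf, 4 teeth at 16 mm spacing, does not fit: plate 50 (x) x 72 (y) x 8 mm, about 0.1 kg, lying flat. Teeth stand 6.5 mm out of the front (+x) edge, 4 mm wide at the tip, 5.4 mm at the base. Dark wooden grip bar on its middle: 40 mm along x, 12 mm along y, z 8 to 36 mm. Origin: centre of the plate's underside, z up
- ferrule: brass ferrule (tube), 28 mm across, 22 mm tall, standing; bystander
- pencil: yellow pencil, 165 mm long, 8 mm thick, along its own x; bystander
- sandblock: cork sanding block 100 x 55 x 30 mm; bystander
- mallet: hammer lying along its own x; bystander
- glue: white glue bottle, 60 mm across, 150 mm tall; bystander
- handle: turned wooden handle standing on end, 34 mm across, 130 mm tall; bystander
- tin: steel tin, 70 mm across, 90 mm tall; bystander
- blank: square wood blank 160 x 50 x 50 mm, lying along its own x; bystander
Not all that is in view belongs to the job. Leave any green or yellow look-alike of the leaf6 alone.

How it is judged:
By the outcome, as a careful person would: the job done as asked, in the order asked, and still so for the second after the job is handed in, with the robot touching nothing.
It also fails if it takes over 72 s, if anything falls off the work surface, if the arm or the gripper's body presses on something with over 40 N, if the wrist force passes 120 N, or if a joint passes its speed limit or range.

### The arm

A 6-joint arm with a two-finger parallel gripper is mounted at the origin on the work surface. World frame = base frame: x ahead of the robot, y to its left, z up, the work surface at z = 0. Lengths are in m, angles in degrees, forces in N, time in s.
With the tool pointing down it reaches from about 0.4 to 0.825 m from the base axis. Payload 7 kg.
Tool frame: the origin (TCP) lies on the centre line of the jaws, within the pads' length; the fingertips stand 8 mm ahead of it and the grasp point (between the pads) lies 11 mm behind it; z points along the fingers, y is the line along which they close (so a half turn about z gives the same grasp; the last joint's range is limited). The gripper opens to 88 mm and grips with 3 to 60 N. Pads are 19 mm wide; open, the fingers measure 130 mm over their backs; the gripper's body (78 mm by 193 mm) begins 47 mm behind the grasp point.
Start: joints at [88.585, 20.546, 0.682, 0, -70.136, -16.507], TCP at [0.208, 0.642, 0.235] pointing down, gripper open.
Joint ranges: [-176.03, 176.03], [-82.01, 121.73], [-58.28, 71.71], [-173.87, 95.51], [-174.79, -0.11], [-173.66, 173.66]. Speed limits (degrees/s): [136.94, 136.94, 172.46, 180, 180, 180].

### API

Orientations are given as [roll, pitch, yaw] about the fixed x, y, z axes, in that order (R = Rz(yaw) Ry(pitch) Rx(roll)).
In Python, from plant import r gives the robot as it stands.
- The arm moves only by the tool carry_out, never from a script. Its argument "targets" is a list of rows, each a list of 6 numbers: the shift along the tool's x, y, z scaled (see below), then the turn, a rotation vector about the tool's x, y, z scaled (see below). A call has 1 to 5 rows; each row shifts and turns the commanded pose from where the row before left it, along the tool's axes as they then stand; what a row does not reach is not made up. The controller multiplies each number of a shift by 0.5 m and each number of a turn by 60 degrees. A row lasts 1/8 s, in which the tool goes at most 62.5 mm and 10.7 degrees, less where a joint would pass 70% of its speed; a pose out of reach is approached as far as the arm can. A call with a number of a shift or a turn outside -1 to 1 is refused whole. A call with a gripper value outside its range is refused whole. "hand" is the opening, from 0 (shut) to 1 (fully open), set as the call begins (left out, the last holds). The fingers move at their own pace and stop on an object; "squeeze" is the grip in N (left out, the last holds). Time passes only in rows, so rows that do not move let the fingers close. It gives the time, the measured TCP pose, the force, the opening and the grip force at its end, in the units of the state.
- r.get_state(): the state, without advancing time (a new reading comes with each control period).
- r.capture(name): name is "scene" or "side" or "wrist"; returns the picture (384x512x3 uint8, red, green, blue); there is no depth.
- r.camera_info(name): a dict with "K" (3x3 intrinsics, pixels), "distortion" ([k1, k2, p1, p2, k3] as OpenCV has them; the pictures are not rectified), "eye" and "attitude" of the camera in the world. Camera axes: x right, y down, z forward; pixel columns grow to the right and rows downward; lengths in m; the calibration is good to about 2 mm. A picture is of the moment at which its call begins: read the wrist's pose just before it. camera_info takes no time and is no camera call; for the wrist camera it gives the pose at the moment of the call.
- r.close_job(): hands the job in; it is judged then, once.
The state is a dict: "time_s": time; "joints": joint angles; "qd": joint speeds; "joint_torque": joint torques, N m; "tcp_pos": TCP position; "eef_rot": TCP orientation; "contact_force": force on the tool from outside, world axes, zero at the start; "moment": the same for the moment, N m; "gripper_width": finger opening in m; "gripper_force": force on a finger pad.
Only numpy, scipy, OpenCV 4.12 (cv2) and the standard library are available. Lean on these libraries where they do the work, as an engineer would, in place of code of your own. Each camera call takes 0.05 s, during which the arm holds its last target. There are 200 camera calls.

## Working session

There is one attempt and no reset: what is moved stays moved. The work goes in short steps, Python scripts to look and compute and a tool call to move; the robot and the scene stay as the last step left them, time stands still between calls to the robot, and variables do not carry over. Pictures are saved under pics/ and viewed, at most 10 in all, crops included, and the job is handed in when it is done.

Besides the shell and the picture viewer there is one more tool, called as name(argument=value, ...), one argument or row to a line, values as JSON. carry_out: Moves the arm, as the interface text tells. Its arguments: {"type":"object","properties":{"targets":{"type":"array","items":{"type":"array","items":{"type":"number","minimum":-1,"maximum":1}}},"hand":{"type":"number"},"squeeze":{"type":"number"}},"required":["targets"]}

```bash
ls && mkdir -p pics && python3 - <<'E'
from plant import r
import cv2,numpy as np
a=r.capture("scene");b=r.capture("side")
cv2.imwrite("pics/a.png",a[:,:,::-1]);cv2.imwrite("pics/b.png",b[:,:,::-1])
for n in("scene","side","wrist"):print(n,r.camera_info(n))
print(r.get_state())
E
```

```text
pics
scene {'K': array([[406.93249847,   0.        , 255.14043416],
       [  0.        , 406.93249847, 192.22876593],
       [  0.        ,   0.        ,   1.        ]]), 'distortion': array([-0.01327155,  0.        ,  0.        ,  0.        ,  0.        ]), 'eye': array([0.99550243, 0.57763107, 1.11043654]), 'attitude': array([-145.28142418,    0.45002612,  139.91115003])}
side {'K': array([[421.2206178 ,   0.        , 253.00870681],
       [  0.        , 421.2206178 , 194.21416892],
       [  0.        ,   0.        ,   1.        ]]), 'distortion': array([-0.02387326,  0.        ,  0.        ,  0.        ,  0.        ]), 'eye': array([0.30510368, 0.814804  , 1.00484265]), 'attitude': array([-139.30727107,    0.66541056, -166.00089741])}
wrist {'K': array([[305.46156614,   0.        , 256.73210176],
       [  0.        , 305.46156614, 196.22163995],
       [  0.        ,   0.        ,   1.        ]]), 'distortion': array([-0.08078427,  0.        ,  0.        ,  0.        ,  0.        ]), 'eye': array([0.2881623 , 0.61705523, 0.38352601]), 'attitude': array([ 162.02512821,   -0.17486279, -107.88491947])}
{'time_s': 0.1, 'joints': array([ 8.85833580e+01,  2.05862428e+01,  6.38987776e-01, -1.75106368e-02,
       -7.01360299e+01, -1.65080007e+01]), 'qd': array([ 0.01914306,  0.05774315,  0.09800465,  0.05358402, -0.06251066,
       -0.0407429 ]), 'joint_torque': array([-1.63155983e-03, -5.84160447e+01,  2.93749970e+01,  7.01568067e+00,
        1.01555811e-02, -5.74494743e-05]), 'tcp_pos': array([0.20762464, 0.64182528, 0.2337291 ]), 'eef_rot': array([ 1.79915470e+02, -7.88394704e-03, -1.79305987e+01]), 'contact_force': array([-0.41194627, -0.83832798, -1.12848211]), 'moment': array([ 0.05884054,  0.01399958, -0.0927529 ]), 'gripper_force': 0.0, 'gripper_width': 0.08798764971426701}
```

View pics/a.png

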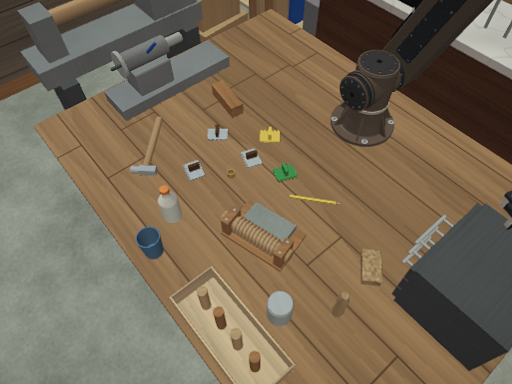

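View pics/b.png

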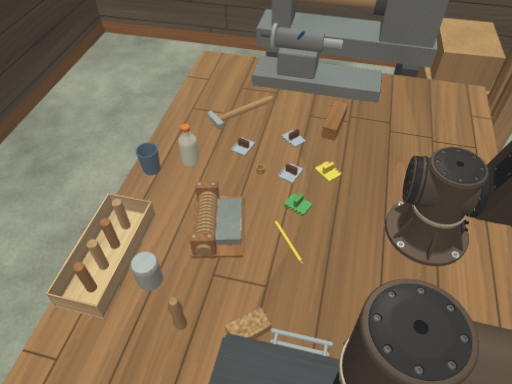

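The scene view shows the cradle around (262,233), and silver leaves at (217,132), (251,157) and (194,170). The yellow and green look-alikes are at (270,135) and (285,173). In the side view the cradle is at (218,220) and the leaves at (243,146), (294,137) and (290,172). I'll magnify the leaves to count teeth and localise them.

```bash
cat > h.py <<'E'
from plant import r
import cv2,numpy as np
from scipy.spatial.transform import Rotation as R
def cam(n):
    c=r.camera_info(n);return c['K'],c['distortion'],np.array(c['eye']),R.from_euler('xyz',c['attitude'],degrees=True).as_matrix()
def topt(c,uv,z):
    K,d,e,A=c
    p=cv2.undistortPoints(np.array(uv,float).reshape(-1,1,2),K,d).reshape(-1,2)
    v=np.c_[p,np.ones(len(p))]@A.T
    return e+v*((z-e[2])/v[:,2])[:,None]
def proj(c,P):
    K,d,e,A=c
    q=(np.array(P,float).reshape(-1,3)-e)@A
    return cv2.projectPoints(q,np.zeros(3),np.zeros(3),K,d)[0].reshape(-1,2)
E
python3 - <<'E'
from h import *
a=cv2.imread("pics/a.png");b=cv2.imread("pics/b.png")
A=a[115:190,170:270];B=b[120:190,220:320]
t=cv2.resize(A,None,fx=6,fy=4.0*6/4,interpolation=cv2.INTER_CUBIC)
def up(i,u,v,w=25,h=18):return cv2.resize(i[v-h:v+h,u-w:u+w],(400,288),interpolation=cv2.INTER_CUBIC)
im=np.vstack([np.hstack([up(a,217,132),up(b,294,137)]),np.hstack([up(a,251,157),up(b,290,172)])])
cv2.imwrite("pics/c.png",im)
sc=cam("scene");sd=cam("side")
print(topt(sc,[(217,133),(251,157),(194,170),(285,173),(270,135),(270,222),(258,240)],.008).round(3))
print(topt(sd,[(294,137),(290,172),(243,146),(298,203),(328,171),(229,221),(205,220)],.008).round(3))
E
```

```text
[[ 0.446 -0.306  0.008]
 [ 0.424 -0.137  0.008]
 [ 0.61  -0.219  0.008]
 [ 0.381 -0.007  0.008]
 [ 0.305 -0.172  0.008]
 [ 0.548  0.105  0.008]
 [ 0.618  0.129  0.008]]
[[ 0.447 -0.306  0.008]
 [ 0.429 -0.135  0.008]
 [ 0.611 -0.22   0.008]
 [ 0.381 -0.012  0.008]
 [ 0.309 -0.168  0.008]
 [ 0.568  0.104  0.008]
 [ 0.638  0.117  0.008]]
```

View pics/c.png

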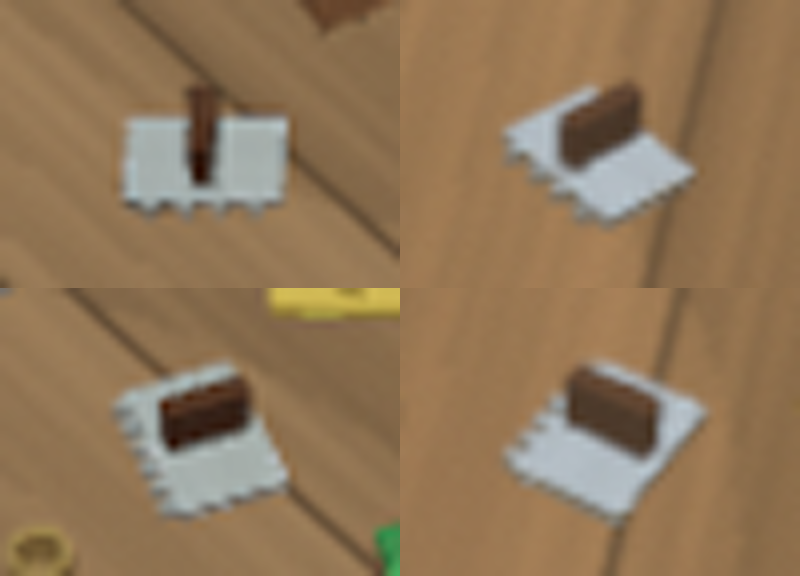

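The top leaf clearly has 4 teeth. I'll move closer so the wrist camera can tell the other two apart and view the cradle.

carry_out(
  targets=[
    [0.115, 0.043, -0.02, 0, 0, 0],
    [0.115, 0.043, -0.02, 0, 0, 0],
    [0.115, 0.043, -0.02, 0, 0, 0],
    [0.115, 0.043, -0.02, 0, 0, 0],
    [0.115, 0.043, -0.02, 0, 0, 0],
  ],
  hand=1,
)

```text
time_s: 0.72
tcp_pos: [0.4493, 0.4499, 0.2846]
eef_rot: [180.0, 0.0, -17.9]
contact_force: [0.8, 0.3, -0.0]
gripper_width: 0.0876
gripper_force: 0.0
```

carry_out(
  targets=[
    [0.045, 0.102, 0, 0, 0, 0],
    [0.045, 0.102, 0, 0, 0, 0],
    [0.045, 0.102, 0, 0, 0, 0],
    [0.045, 0.102, 0, 0, 0, 0],
    [0.045, 0.102, 0, 0, 0, 0],
  ],
)

```text
time_s: 1.35
tcp_pos: [0.4764, 0.1724, 0.2844]
eef_rot: [180.0, 0.0, -17.9]
contact_force: [1.7, -0.1, 0.1]
gripper_width: 0.0878
gripper_force: 0.0
```

carry_out(
  targets=[
    [0.045, 0.102, 0, 0, 0, 0],
    [0.045, 0.102, 0, 0, 0, 0],
    [0.045, 0.102, 0, 0, 0, 0],
    [0, 0, 0, 0, 0, 0],
  ],
)

```text
time_s: 1.85
tcp_pos: [0.4935, 0.0047, 0.2843]
eef_rot: [180.0, 0.0, -18.2]
contact_force: [0.3, 0.3, -0.7]
gripper_width: 0.0877
gripper_force: 0.0
```

```bash
python3 - <<'E'
from h import *
c=r.camera_info("wrist");s=r.get_state()
a=r.capture("wrist");cv2.imwrite("pics/w1.png",a[:,:,::-1])
import pickle;pickle.dump(c,open("w1.pkl","wb"))
print(c['eye'],c['attitude'],s['tcp_pos'],s['eef_rot'],s['joints'],s['time_s'])
C=cam("wrist");print(proj(C,[(.424,-.136,.008),(.61,-.22,.008),(.6,.12,.04)]))
cv2.imwrite("pics/w1b.png",cv2.resize(a[:,:,::-1],(800,600),interpolation=cv2.INTER_CUBIC))
E
```

```text
[ 0.57399484 -0.02060786  0.43408217] [ 1.61987553e+02 -1.21294701e-01 -1.08143323e+02] [0.49350259 0.00470412 0.28432553] [ 1.79969906e+02  3.04479938e-02 -1.81867721e+01] [ 2.34174474e+01  1.42298295e+00 -1.69146138e+01  2.40782791e-03
 -7.17051528e+01  4.83950319e+01] 1.85
[[364.93673907 175.1258037 ]
 [395.50922693  22.98041743]
 [145.44703756 114.04624904]]
```

View pics/w1b.png

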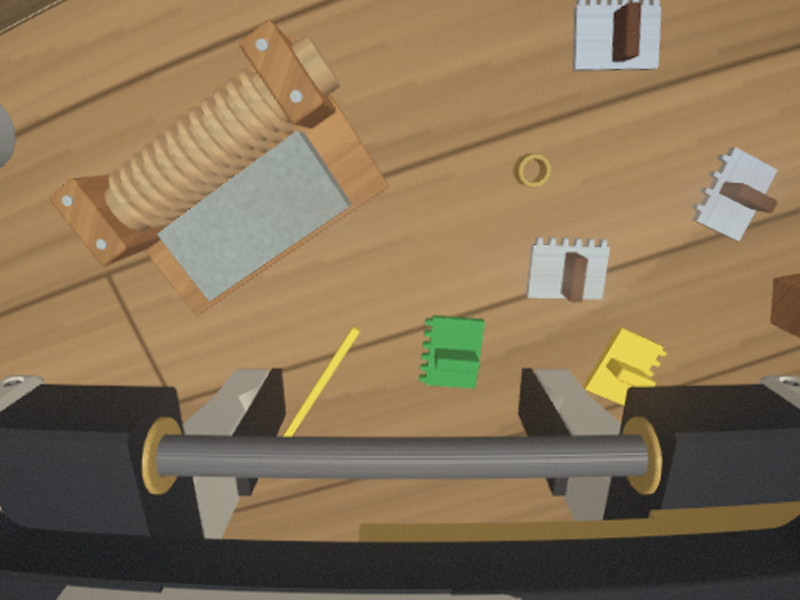

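The wrist view, at 800x600 scale, shows the cradle at about (220,180) with its ledge corners near (158,233), (303,133), (350,202) and (208,302). Leaf candidates are at (568,270) (probably 6 teeth) and (617,35) (probably 8), with the 4-tooth leaf at (737,193). The next crop is for accurate corners.

```bash
python3 - <<'E'
from h import *
a=cv2.imread("pics/w1.png")
L=cv2.resize(a[142:202,328:398],(350,300),interpolation=cv2.INTER_CUBIC)   #5x
T=cv2.resize(a[0:60,358:428],(350,300),interpolation=cv2.INTER_CUBIC)
Cr=cv2.resize(a[5:205,25:255],None,fx=1.95,fy=3,interpolation=cv2.INTER_CUBIC)
im=np.zeros((600,800,3),np.uint8);im[:300,:350]=L;im[300:,:350]=T;im[:,351:351+Cr.shape[1]]=Cr[:600,:449]
cv2.imwrite("pics/w1c.png",im);print(Cr.shape)
E
```

```text
(600, 448, 3)
```

View pics/w1c.png

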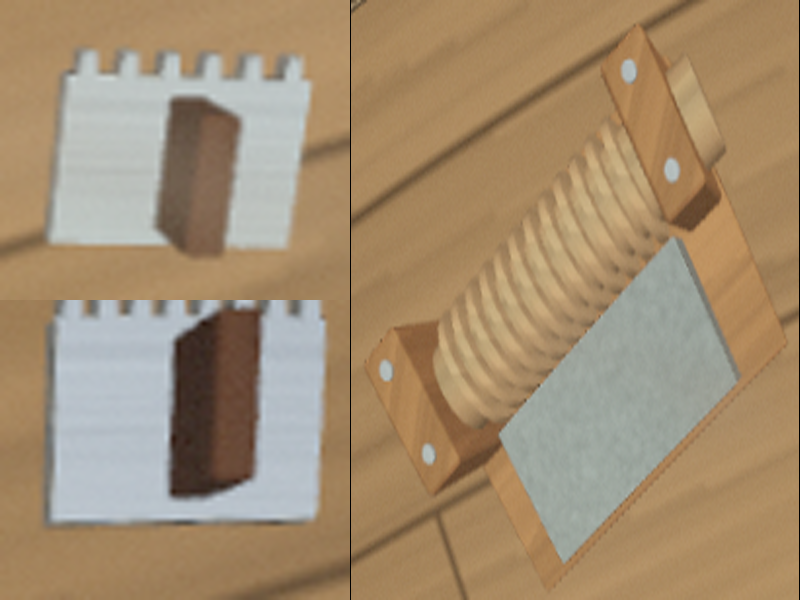

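The crop confirms that the leaf at the upper left, world (0.424,-0.136), has six teeth and the other has eight. Next I'll fit the poses of the leaf and cradle.

```bash
cat >> h.py <<'E'
from scipy.optimize import least_squares
def fit(c,P,uv,x0):
    P=np.array(P,float);uv=np.array(uv,float)
    def w(x):
        s,k=np.sin(x[2]),np.cos(x[2])
        return np.c_[x[0]+k*P[:,0]-s*P[:,1],x[1]+s*P[:,0]+k*P[:,1],P[:,2]]
    f=lambda x:(proj(c,w(x))-uv).ravel()
    o=least_squares(f,x0,loss='soft_l1');return o.x,f(o.x).reshape(-1,2)
def load(p):
    import pickle
    c=pickle.load(open(p,"rb"));return c['K'],c['distortion'],np.array(c['eye']),R.from_euler('xyz',c['attitude'],degrees=True).as_matrix()
E
python3 - <<'E'
from h import *
C=load("w1.pkl")
uv=(np.array([(64,73),(311,80),(288,247),(48,240)])+.5)/5-.5+[328,142]
P=np.array([(25,36,8),(25,-36,8),(-25,-36,8),(-25,36,8)])/1e3
x,e=fit(C,P,uv,[.424,-.136,0]);print(x[:2],np.degrees(x[2]),e.round(1).tolist())
q=np.array([(500,433),(563,562),(740,377),(680,238),(785,343),(545,588)],float)-[351,0]
uv=np.c_[(q[:,0]+.5)/1.948-.5+25,(q[:,1]+.5)/3-.5+5]
P=np.array([(0,75,40),(-72,75,40),(-72,-75,40),(0,-75,40),(-78,-110,12),(-78,110,12)])/1e3
x,e=fit(C,P,uv,[.6,.12,.2]);print(x[:2],np.degrees(x[2]),e.round(1).tolist())
E
```

```text
[ 0.42623525 -0.13563644] -19.29193600116455 [[0.2, -0.1], [0.1, -0.1], [-0.3, -0.1], [-0.0, 0.3]]
[0.59841992 0.12106647] 14.031562207443987 [[-1.1, -1.2], [0.1, -0.1], [-0.1, 1.6], [-1.8, -1.9], [2.9, 0.5], [1.1, 0.9]]
```

carry_out(
  targets=[
    [-0.008, 0.0617, 0.0816, 0, 0, 0.0037],
    [-0.008, 0.0617, 0.0816, 0, 0, 0.0037],
    [-0.008, 0.0617, 0.0816, 0, 0, 0.0037],
    [-0.008, 0.0617, 0.0816, 0, 0, 0.0037],
    [-0.008, 0.0617, 0.0816, 0, 0, 0.0037],
  ],
)

```text
time_s: 2.52
tcp_pos: [0.4262, -0.132, 0.0796]
eef_rot: [-180.0, -0.0, -18.9]
contact_force: [1.3, -0.6, -0.2]
gripper_width: 0.0877
gripper_force: 0.0
```

carry_out(
  targets=[
    [0, 0, 0, 0, 0, 0],
    [0, 0, 0, 0, 0, 0],
  ],
)

```text
time_s: 2.78
tcp_pos: [0.4273, -0.1316, 0.081]
eef_rot: [180.0, -0.0, -19.0]
contact_force: [0.5, 0.3, 0.4]
gripper_width: 0.0876
gripper_force: 0.0
```

```bash
python3 - <<'E'
from h import *
s=r.get_state();C=cam("wrist");a=r.capture("wrist")[:,:,::-1]
cv2.imwrite("pics/w2.png",a)
print(s['tcp_pos'],s['eef_rot'])
x=[.42624,-.13564,np.radians(-19.29)]
k,q=np.cos(x[2]),np.sin(x[2])
P=np.array([(25,36,8),(25,-36,8),(-25,-36,8),(-25,36,8),(20,6,36),(20,-6,36),(-20,-6,36),(-20,6,36)])/1e3
W=np.c_[x[0]+k*P[:,0]-q*P[:,1],x[1]+q*P[:,0]+k*P[:,1],P[:,2]]
b=cv2.resize(a,(800,600),interpolation=cv2.INTER_CUBIC)
for u in proj(C,W):cv2.circle(b,tuple(int(v) for v in (u+.5)*1.5625-.5),3,(0,0,255),1)
cv2.imwrite("pics/w2b.png",b)
E
```

```text
[ 0.42727917 -0.13156243  0.08095243] [ 1.79997216e+02 -3.28513257e-02 -1.89755786e+01]
```

View pics/w2b.png

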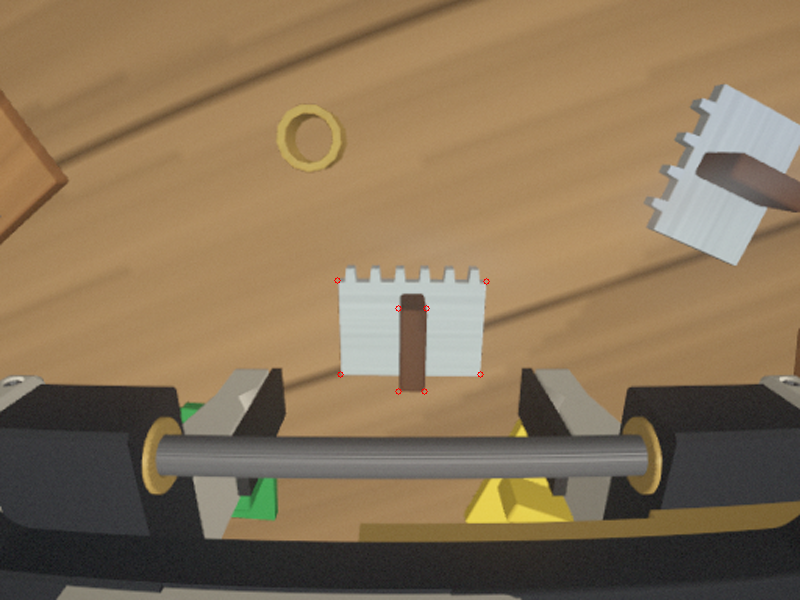

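Fit overlay matches the plate at (340,281), (485,281), (482,377) and (341,376). The leaf is about 4 mm to tool +y. Descending to grasp.

carry_out(
  targets=[
    [0.001, 0.009, 0.05, 0, 0, 0.005],
    [0, 0, 0.05, 0, 0, 0],
    [0, 0, 0.022, 0, 0, 0],
    [0, 0, 0, 0, 0, 0],
    [0, 0, 0, 0, 0, 0],
  ],
)

```text
time_s: 3.45
tcp_pos: [0.4262, -0.1363, 0.0205]
eef_rot: [-180.0, -0.1, -19.3]
contact_force: [-1.1, -0.6, 0.7]
gripper_width: 0.0876
gripper_force: 0.0
```

carry_out(
  targets=[
    [0, 0, 0, 0, 0, 0],
    [0, 0, 0, 0, 0, 0],
    [0, 0, 0, 0, 0, 0],
    [0, 0, 0, 0, 0, 0],
    [0, 0, 0, 0, 0, 0],
  ],
  hand=0,
  squeeze=20,
)

```text
time_s: 4.08
tcp_pos: [0.4253, -0.1367, 0.0195]
eef_rot: [180.0, 0.0, -19.3]
contact_force: [-0.2, -0.3, 0.5]
gripper_width: 0.0432
gripper_force: 0.0
```

carry_out(
  targets=[
    [0, 0, 0, 0, 0, 0],
    [0, 0, 0, 0, 0, 0],
    [0, 0, 0, 0, 0, 0],
    [0, 0, 0, 0, 0, 0],
    [0, 0, 0, 0, 0, 0],
  ],
)

```text
time_s: 4.7
tcp_pos: [0.4253, -0.1366, 0.0195]
eef_rot: [180.0, 0.0, -19.3]
contact_force: [0.6, -0.5, -0.2]
gripper_width: 0.0119
gripper_force: 20.0
```

```bash
cat > st.py <<'E'
from h import *
s=r.get_state()
print(s['time_s'],s['tcp_pos'].round(4),s['eef_rot'].round(2),s['contact_force'].round(1),s['moment'].round(2),s['gripper_width'],s['gripper_force'])
E
python3 st.py
```

```text
4.7 [ 0.4253 -0.1366  0.0195] [180.     0.   -19.33] [ 0.6 -0.5 -0.2] [ 0.03 -0.05  0.08] 0.011930809771116406 19.999887943267822
```

carry_out(
  targets=[
    [0, 0, -0.09, 0, 0, -0.139],
    [0, 0, -0.09, 0, 0, -0.139],
    [0, 0, -0.09, 0, 0, -0.139],
    [0, 0, -0.09, 0, 0, -0.139],
    [0, 0, 0, 0, 0, 0],
  ],
)

```text
time_s: 5.32
tcp_pos: [0.4273, -0.1366, 0.2029]
eef_rot: [179.9, -0.4, 14.1]
contact_force: [0.1, -0.0, -1.9]
gripper_width: 0.0123
gripper_force: 20.0
```

carry_out(
  targets=[
    [0.06, -0.083, 0, 0, 0, 0],
    [0.06, -0.083, 0, 0, 0, 0],
    [0.06, -0.083, 0, 0, 0, 0],
    [0.06, -0.083, 0, 0, 0, 0],
    [0.06, -0.083, 0, 0, 0, 0],
  ],
)

```text
time_s: 5.95
tcp_pos: [0.5202, 0.1025, 0.1983]
eef_rot: [180.0, 0.1, 14.0]
contact_force: [1.2, -1.3, -0.7]
gripper_width: 0.0117
gripper_force: 20.0
```

carry_out(
  targets=[
    [0, 0, 0, 0, 0, 0],
    [0, 0, 0, 0, 0, 0],
  ],
)

```text
time_s: 6.2
tcp_pos: [0.5197, 0.1008, 0.1982]
eef_rot: [180.0, 0.1, 14.0]
contact_force: [-0.4, 0.5, -0.8]
gripper_width: 0.0115
gripper_force: 20.0
```

```bash
python3 st.py; python3 - <<'E'
from h import *
import pickle
c=r.camera_info("wrist");a=r.capture("wrist")[:,:,::-1]
pickle.dump(c,open("w3.pkl","wb"));cv2.imwrite("pics/w3.png",a)
cv2.imwrite("pics/w3b.png",cv2.resize(a,(800,600),interpolation=cv2.INTER_CUBIC))
E
```

```text
6.2 [0.5197 0.1008 0.1982] [1.7997e+02 1.5000e-01 1.4020e+01] [-0.4  0.5 -0.8] [-0.09  0.   -0.03] 0.01146818760156144 19.999736845493317
```

View pics/w3b.png

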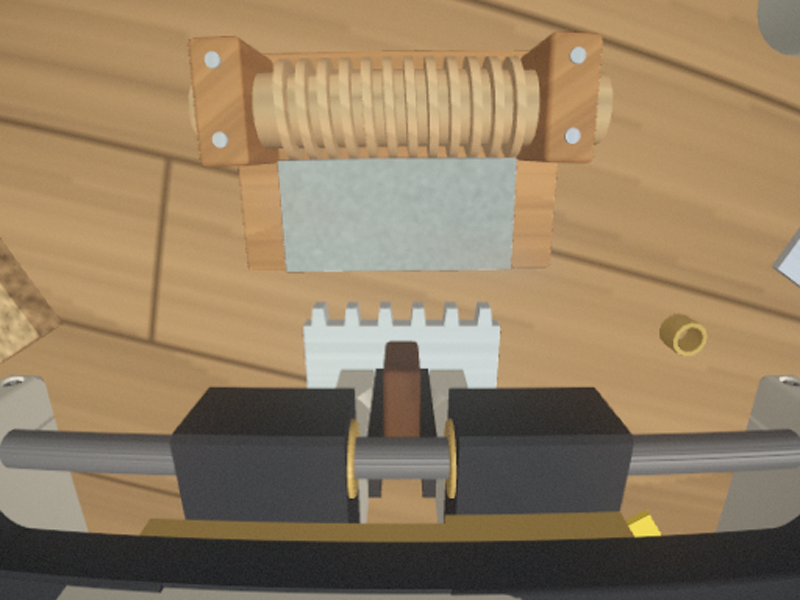

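The wrist view shows the leaf squarely in the gripper (front corners (305,325) and (499,324)), the ledge as a quad (279,161)–(517,157)–(512,268)–(286,271), and the screw crests above it at rows 60–155. Next I'll fit the ledge quad numerically and zoom in for the grooves.

```bash
python3 - <<'E'
from h import *
a=cv2.imread("pics/w3.png");C=load("w3.pkl")
h=cv2.cvtColor(a,cv2.COLOR_BGR2HSV)
m=((h[:,:,1]<60)&(h[:,:,2]>90)).astype(np.uint8);m[:95]=0;m[176:]=0;m[:,:170]=0;m[:,340:]=0
rows=range(115,165);cols=range(195,318)
g=h[:,:,1].astype(float)
def cross(p,t=60):
    i=np.where((p[:-1]-t)*(p[1:]-t)<0)[0];return i+(p[i]-t)/(p[i]-p[i+1])
def und(q):return cv2.undistortPoints(np.array(q,float).reshape(-1,1,2),C[0],C[1],P=C[0]).reshape(-1,2)
def line(q):
    q=und(q)
    for _ in range(3):
        v=cv2.fitLine(q.astype(np.float32),cv2.DIST_HUBER,0,.01,.01).ravel();n=np.array([-v[1],v[0]]);d=(q-v[2:])@n;q=q[abs(d)<max(1,2*d.std())]
    return n,n@v[2:],d.std()
Lf=line([(cross(g[y,165:200])[-1]+165 if len(cross(g[y,165:200])) else 180,y) for y in rows])
Rt=line([(cross(g[y,315:345])[0]+315,y) for y in rows])
Bt=line([(x,cross(g[150:185,x])[0]+150) for x in cols])
Tp=line([(x,cross(g[90:125,x])[-1]+90) for x in cols])
I=lambda A,B:np.linalg.solve([A[0],B[0]],[A[1],B[1]])
Q=np.array([I(Lf,Tp),I(Lf,Bt),I(Rt,Bt),I(Rt,Tp)]);print(Q.round(1),[round(l[2],2) for l in(Lf,Rt,Bt,Tp)])
C0=(C[0],np.zeros(5),C[2],C[3])
P=np.array([(0,75,40),(-72,75,40),(-72,-75,40),(0,-75,40)])/1e3
for k in([0,1,2,3],[1,2]):
  x,e=fit(C0,P[k],Q[k],[.6,.12,.2]);print(x[:2].round(4),np.degrees(x[2]).round(2),e.round(2).tolist())
print(topt(C0,Q,.04).round(4).tolist())
np.save("crd.npy",x)
cv2.imwrite("pics/w3c.png",cv2.resize(a[20:115,150:350],(800,380),interpolation=cv2.INTER_CUBIC))
E
```

```text
[[176.2 100.7]
 [182.4 173.6]
 [326.8 172.2]
 [331.3  99. ]] [np.float64(0.09), np.float64(0.1), np.float64(0.11), np.float64(0.13)]
[0.598  0.1237] 14.61 [[-0.52, 0.04], [-0.26, 0.01], [0.29, -0.03], [0.49, 0.08]]
[0.598  0.1236] 14.59 [[-0.27, 0.02], [0.27, 0.02]]
[[0.5792, 0.1957, 0.04], [0.5095, 0.1778, 0.04], [0.5471, 0.0332, 0.04], [0.6169, 0.0516, 0.04]]
```

View pics/w3c.png

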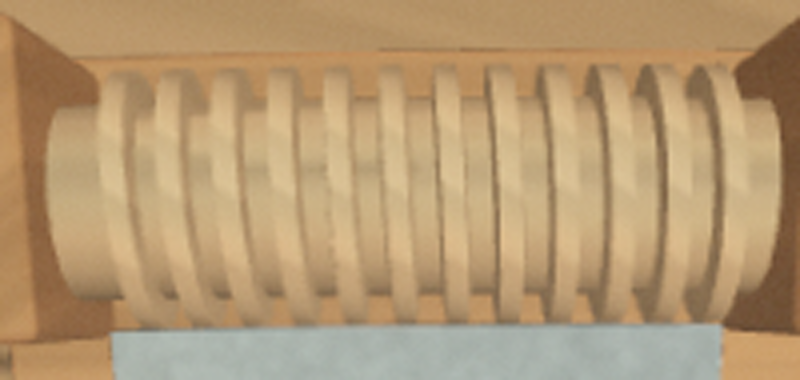

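The crop shows 12 crests meeting the ledge at row ~318, columns ≈152 to 708, about 50.5 px apart. I'll convert those to cradle y.

```bash
python3 - <<'E'
from h import *
C=load("w3.pkl");x=np.load("crd.npy");a=cv2.imread("pics/w3.png")
k,s=np.cos(x[2]),np.sin(x[2])
# sample brightness along crest line z=44 x=-0..6 in cradle frame, y -75..75
Y=np.arange(-75,75.1,.25)/1e3
acc=0
g=a[:,:,0].astype(np.float32)
for X in(.001,.002,.003,.004):
    W=np.c_[x[0]+k*X-s*Y,x[1]+s*X+k*Y,np.full_like(Y,.052)]
    u=proj(C,W).astype(np.float32);acc=acc+cv2.remap(g,u[:,0],u[:,1],cv2.INTER_CUBIC).ravel()
acc-=cv2.GaussianBlur(acc.reshape(-1,1),(0,0),40).ravel()
f=np.exp(-2j*np.pi*Y/.012);sel=abs(Y)<.06
print("phase peak y mm",(-np.angle((acc*f)[sel].sum())/2/np.pi*12)%12, abs((acc*f)[sel].mean()),acc.std())
X=np.array([152,205,250,305,352,404,457,508,557,608,657,708.])
for v in(312,318):
    uv=np.c_[(X+.5)/4-.5+150,np.full(12,(v+.5)/4-.5+20)]
    W=topt(C,uv,.044)-[*x[:2],0]
    y=(-s*W[:,0]+k*W[:,1])*1e3;xx=(k*W[:,0]+s*W[:,1])*1e3
    print(y.round(1),xx.mean().round(1),"crest mean offset",(y-(66-12*np.arange(12))).mean())
# leaf corners -> leaf y offset vs tcp is small
E
```

```text
phase peak y mm 11.359118190134598 10.297793761740653 27.36696
[ 63.2  50.5  39.7  26.5  15.3   2.9  -9.7 -21.9 -33.6 -45.8 -57.6 -69.9] 3.0 crest mean offset -3.3505148533437925
[ 63.3  50.6  39.8  26.6  15.4   2.9  -9.7 -21.9 -33.6 -45.8 -57.6 -69.9] 1.6 crest mean offset -3.338086288900327
```

```bash
python3 - <<'E'
from h import *
C=load("w3.pkl");x=np.load("crd.npy")
uv=(np.array([(305,325.5),(499,324.5)])+.5)/1.5625-.5
W=topt(C,uv,.1982-.0195+.008);d=W-[.5197,.1008,0]
t=np.radians(14.02);print("leaf corners in tool-aligned frame mm",[( (np.cos(t)*q[0]+np.sin(t)*q[1])*1e3, (-np.sin(t)*q[0]+np.cos(t)*q[1])*1e3) for q in d])
print(np.degrees(x[2]))
def delta(cx,cy,z,pos,yaw):
    k,s=np.cos(x[2]),np.sin(x[2]);w=np.array([x[0]+k*cx-s*cy,x[1]+s*cx+k*cy,z]);dw=w-pos
    y=np.radians(yaw);return w,[dw[0]*np.cos(y)+dw[1]*np.sin(y),dw[0]*np.sin(y)-dw[1]*np.cos(y),-dw[2]]
p=r.get_state();print(delta(-.037,.0027,.075,p['tcp_pos'],p['eef_rot'][2]),p['tcp_pos'],p['eef_rot'])
E
```

```text
leaf corners in tool-aligned frame mm [(np.float64(25.200567563339487), np.float64(35.384127970462465)), (np.float64(25.57725412437003), np.float64(-34.639860240937494))]
14.594883877380216
(array([0.56147994, 0.11692732, 0.075     ]), [np.float64(0.044544997128862944), np.float64(-0.005979327489844798), np.float64(0.12357681998883359)]) [0.51969923 0.10036285 0.19857682] [1.79981591e+02 1.13272899e-01 1.39812632e+01]
```

carry_out(
  targets=[
    [0.0297, -0.004, 0.0824, 0, 0, -0.0035],
    [0.0297, -0.004, 0.0824, 0, 0, -0.0035],
    [0.0297, -0.004, 0.0824, 0, 0, -0.0035],
    [0, 0, 0, 0, 0, 0],
    [0, 0, 0, 0, 0, 0],
  ],
)

```text
time_s: 6.88
tcp_pos: [0.5623, 0.1171, 0.077]
eef_rot: [180.0, -0.0, 14.6]
contact_force: [1.3, -0.5, -0.7]
gripper_width: 0.0118
gripper_force: 20.0
```

```bash
cat > st.py <<'E'
from h import *
s=r.get_state();x=np.load("crd.npy");k,q=np.cos(x[2]),np.sin(x[2])
d=s['tcp_pos'][:2]-x[:2];f=s['contact_force']
print(round(s['time_s'],2),"cradle xyz mm",((k*d[0]+q*d[1])*1e3).round(2),((-q*d[0]+k*d[1])*1e3).round(2),(s['tcp_pos'][2]*1e3).round(2),"rpy",s['eef_rot'].round(2),"F",(k*f[0]+q*f[1]).round(1),(-q*f[0]+k*f[1]).round(1),f[2].round(1),"M",s['moment'].round(2),s['gripper_width'].round(4),s['gripper_force'])
E
python3 st.py
```

```text
Traceback (most recent call last):
  File "st.py", line 4, in <module>
    print(round(s['time_s'],2),"cradle xyz mm",((k*d[0]+q*d[1])*1e3).round(2),((-q*d[0]+k*d[1])*1e3).round(2),(s['tcp_pos'][2]*1e3).round(2),"rpy",s['eef_rot'].round(2),"F",(k*f[0]+q*f[1]).round(1),(-q*f[0]+k*f[1]).round(1),f[2].round(1),"M",s['moment'].round(2),s['gripper_width'].round(4),s['gripper_force'])
                                                                                                                                                                                                                                                                       ^^^^^^^^^^^^^^^^^^^^^^^^
AttributeError: 'float' object has no attribute 'round'
```

carry_out(
  targets=[
    [0, 0, 0.028, 0, 0, 0],
    [0, 0, 0.002, 0, 0, 0],
    [0, 0, 0, 0, 0, 0],
  ],
)

```text
time_s: 7.25
tcp_pos: [0.5623, 0.1179, 0.0614]
eef_rot: [-180.0, -0.0, 14.7]
contact_force: [1.2, -0.0, -1.0]
gripper_width: 0.0118
gripper_force: 20.0
```

```bash
sed -i "s/s\['gripper_width'\].round(4)/s['gripper_width']/" st.py && python3 st.py
```

```text
7.25 cradle xyz mm -35.99 3.39 61.41 rpy [-1.800e+02 -3.000e-02  1.467e+01] F 1.2 -0.3 -1.0 M [-0.05 -0.02 -0.01] 0.011816980586237069 19.999780654907227
```

carry_out(
  targets=[
    [0, 0, 0.002, 0, 0, 0],
    [0, 0, 0, 0, 0, 0],
  ],
)

```text
time_s: 7.5
tcp_pos: [0.5623, 0.1179, 0.0601]
eef_rot: [-180.0, -0.0, 14.7]
contact_force: [-0.2, -0.6, -0.6]
gripper_width: 0.0117
gripper_force: 20.0
```

carry_out(
  targets=[
    [0, 0, 0.002, 0, 0, 0],
    [0, 0, 0, 0, 0, 0],
  ],
)

```text
time_s: 7.75
tcp_pos: [0.5624, 0.1179, 0.0596]
eef_rot: [180.0, -0.0, 14.7]
contact_force: [-2.4, 0.6, 4.9]
gripper_width: 0.0118
gripper_force: 20.0
```

carry_out(
  targets=[
    [0, 0.0016, -0.0008, 0, 0, 0],
    [0.002, 0, 0, 0, 0, 0],
    [0.002, 0, 0, 0, 0, 0],
    [0.002, 0, 0, 0, 0, 0],
    [0, 0, 0, 0, 0, 0],
  ],
)

```text
time_s: 8.38
tcp_pos: [0.5649, 0.1174, 0.0596]
eef_rot: [180.0, 0.1, 14.7]
contact_force: [-4.2, -0.7, 7.8]
gripper_width: 0.0118
gripper_force: 20.0
```

```bash
python3 st.py
```

```text
8.38 cradle xyz mm -33.62 2.26 59.58 rpy [1.7998e+02 7.0000e-02 1.4650e+01] F -4.2 0.3 7.8 M [-0.29  1.34 -0.02] 0.011751389377970963 20.000771284103394
```

carry_out(
  targets=[
    [0.001, 0, 0, 0, 0, 0],
    [0, 0, 0, 0, 0, 0],
  ],
)

```text
time_s: 8.62
tcp_pos: [0.5652, 0.1174, 0.0596]
eef_rot: [180.0, 0.1, 14.7]
contact_force: [-3.9, -0.4, 7.3]
gripper_width: 0.0117
gripper_force: 20.0
```

```bash
python3 st.py
```

```text
8.62 cradle xyz mm -33.23 2.23 59.56 rpy [1.7997e+02 8.0000e-02 1.4650e+01] F -3.8 0.6 7.3 M [-0.31  1.52  0.05] 0.011658711972292998 20.000800788402557
```

carry_out(
  targets=[
    [0, 0, -0.0014, 0, 0, 0],
    [0, 0, 0, 0, 0, 0],
    [0, 0, 0, 0, 0, 0],
  ],
)

```text
time_s: 9.0
tcp_pos: [0.5659, 0.1179, 0.0598]
eef_rot: [180.0, 0.0, 14.7]
contact_force: [-0.2, -0.5, -0.4]
gripper_width: 0.0116
gripper_force: 20.0
```

carry_out(
  targets=[
    [0.001, 0, 0, 0, 0, 0],
    [0.001, 0, 0, 0, 0, 0],
    [0, 0, 0, 0, 0, 0],
  ],
)

```text
time_s: 9.38
tcp_pos: [0.5669, 0.1182, 0.06]
eef_rot: [-180.0, 0.0, 14.7]
contact_force: [-0.5, -0.9, -1.1]
gripper_width: 0.0118
gripper_force: 20.0
```

```bash
python3 st.py
```

```text
9.38 cradle xyz mm -31.48 2.57 60.03 rpy [-180.      0.     14.66] F -0.7 -0.8 -1.1 M [-0.06  0.02 -0.  ] 0.011781060322284162 19.99987095594406
```

carry_out(
  targets=[
    [0.001, 0, 0, 0, 0, 0],
    [0.001, 0, 0, 0, 0, 0],
    [0, 0, 0, 0, 0, 0],
  ],
)

```text
time_s: 9.75
tcp_pos: [0.5678, 0.1184, 0.0601]
eef_rot: [180.0, 0.0, 14.7]
contact_force: [-0.2, -0.0, -0.2]
gripper_width: 0.0119
gripper_force: 20.0
```

```bash
python3 st.py
```

```text
9.75 cradle xyz mm -30.51 2.55 60.06 rpy [180.     0.    14.66] F -0.2 0.0 -0.2 M [-0.04 -0.03 -0.04] 0.011877156318074048 19.999822676181793
```

carry_out(
  targets=[
    [0.001, 0, 0, 0, 0, 0],
    [0.001, 0, 0, 0, 0, 0],
    [0, 0, 0, 0, 0, 0],
  ],
)

```text
time_s: 10.12
tcp_pos: [0.5688, 0.1187, 0.0601]
eef_rot: [180.0, -0.0, 14.7]
contact_force: [-0.8, -0.1, -1.1]
gripper_width: 0.0118
gripper_force: 20.0
```

```bash
python3 st.py
```

```text
10.12 cradle xyz mm -29.47 2.55 60.06 rpy [180.    -0.    14.66] F -0.8 0.1 -1.1 M [-0.09  0.    0.02] 0.011849414638665477 19.999753832817078
```

carry_out(
  targets=[
    [0.001, 0, 0, 0, 0, 0],
    [0.001, 0, 0, 0, 0, 0],
    [0, 0, 0, 0, 0, 0],
  ],
)

```text
time_s: 10.5
tcp_pos: [0.5698, 0.1189, 0.0601]
eef_rot: [180.0, -0.0, 14.7]
contact_force: [0.2, -0.8, -0.3]
gripper_width: 0.012
gripper_force: 20.0
```

carry_out(
  targets=[
    [0.001, 0, 0, 0, 0, 0],
    [0.001, 0, 0, 0, 0, 0],
    [0, 0, 0, 0, 0, 0],
  ],
)

```text
time_s: 10.88
tcp_pos: [0.5707, 0.1192, 0.0601]
eef_rot: [-180.0, -0.0, 14.7]
contact_force: [0.2, 0.1, -1.2]
gripper_width: 0.0119
gripper_force: 20.0
```

```bash
python3 st.py
```

```text
10.88 cradle xyz mm -27.47 2.57 60.06 rpy [-180.     -0.     14.66] F 0.2 0.1 -1.2 M [-0.05  0.04 -0.02] 0.011914972549999321 19.999879002571106
```

In the grooves, with no resistance so far. I'll continue in 0.5 mm steps until contact.

carry_out(
  targets=[
    [0.001, 0, 0, 0, 0, 0],
    [0.001, 0, 0, 0, 0, 0],
    [0, 0, 0, 0, 0, 0],
  ],
)

```text
time_s: 11.25
tcp_pos: [0.5717, 0.1195, 0.0601]
eef_rot: [-180.0, -0.0, 14.7]
contact_force: [-0.1, -0.1, -0.4]
gripper_width: 0.0119
gripper_force: 20.0
```

```bash
python3 st.py
```

```text
11.25 cradle xyz mm -26.48 2.59 60.06 rpy [-180.     -0.     14.66] F -0.1 -0.0 -0.4 M [-0.07 -0.02  0.04] 0.011917057161763746 19.999762773513794
```

carry_out(
  targets=[
    [0.001, 0, 0, 0, 0, 0],
    [0, 0, 0, 0, 0, 0],
  ],
)

```text
time_s: 11.5
tcp_pos: [0.5722, 0.1196, 0.0601]
eef_rot: [180.0, -0.0, 14.7]
contact_force: [-0.5, -0.3, -0.7]
gripper_width: 0.0118
gripper_force: 20.0
```

```bash
python3 st.py
```

```text
11.5 cradle xyz mm -25.98 2.56 60.06 rpy [180.    -0.    14.66] F -0.6 -0.2 -0.7 M [-0.09  0.02  0.01] 0.01175569025174413 19.99981462955475
```

carry_out(
  targets=[
    [0.001, 0, 0, 0, 0, 0],
    [0, 0, 0, 0, 0, 0],
  ],
)

```text
time_s: 11.75
tcp_pos: [0.5726, 0.1197, 0.06]
eef_rot: [180.0, 0.0, 14.7]
contact_force: [1.0, -0.6, -0.5]
gripper_width: 0.012
gripper_force: 20.0
```

carry_out(
  targets=[
    [0.0008, 0, 0, 0, 0, 0],
    [0, 0, 0, 0, 0, 0],
  ],
)

```text
time_s: 12.0
tcp_pos: [0.5728, 0.1197, 0.06]
eef_rot: [180.0, 0.0, 14.7]
contact_force: [0.3, -0.3, -0.5]
gripper_width: 0.0114
gripper_force: 20.0
```

carry_out(
  targets=[
    [0.0006, 0, 0, 0, 0, 0],
    [0, 0, 0, 0, 0, 0],
  ],
)

```text
time_s: 12.25
tcp_pos: [0.5729, 0.1197, 0.06]
eef_rot: [180.0, 0.0, 14.7]
contact_force: [-1.7, -0.4, 0.5]
gripper_width: 0.0119
gripper_force: 20.0
```

```bash
python3 st.py
```

```text
12.25 cradle xyz mm -25.22 2.51 59.97 rpy [1.7999e+02 4.0000e-02 1.4650e+01] F -1.8 0.0 0.5 M [-0.11  0.83  0.02] 0.01189745274257197 20.000024735927582
```

carry_out(
  targets=[
    [0.0004, 0, 0.0006, 0, 0, 0],
    [0, 0, 0, 0, 0, 0],
    [0, 0, 0, 0, 0, 0],
  ],
)

```text
time_s: 12.62
tcp_pos: [0.573, 0.1197, 0.0596]
eef_rot: [180.0, 0.1, 14.7]
contact_force: [-4.5, -0.8, 1.0]
gripper_width: 0.0119
gripper_force: 20.0
```

```bash
python3 st.py
```

```text
12.62 cradle xyz mm -25.17 2.49 59.64 rpy [1.7999e+02 6.0000e-02 1.4650e+01] F -4.6 0.3 1.0 M [-0.29  1.69  0.05] 0.011870429366944506 20.00039666891098
```

carry_out(
  targets=[
    [0, 0, 0, 0, 0, 0],
    [0, 0, 0, 0, 0, 0],
    [0, 0, 0, 0, 0, 0],
    [0, 0, 0, 0, 0, 0],
    [0, 0, 0, 0, 0, 0],
  ],
  hand=0.45,
)

```text
time_s: 13.25
tcp_pos: [0.5736, 0.12, 0.0598]
eef_rot: [-180.0, -0.0, 14.7]
contact_force: [-0.1, -0.6, -0.4]
gripper_width: 0.0392
gripper_force: 0.0
```

carry_out(
  targets=[
    [0, 0, -0.06, 0, 0, 0],
    [0, 0, -0.1, 0, 0, 0],
    [-0.1, 0, -0.02, 0, 0, 0],
    [-0.08, 0, 0, 0, 0, 0],
    [0, 0, 0, 0, 0, 0],
  ],
)

```text
time_s: 13.88
tcp_pos: [0.4842, 0.0963, 0.1504]
eef_rot: [-180.0, -0.0, 14.7]
contact_force: [0.7, 1.0, 0.5]
gripper_width: 0.0396
gripper_force: 0.0
```

```bash
python3 st.py; cat > look.py <<'E'
from h import *
import sys
n=sys.argv[1];C=cam("wrist");a=r.capture("wrist")[:,:,::-1];x=np.load("crd.npy");k,s=np.cos(x[2]),np.sin(x[2])
def P(pts):
    p=np.array(pts,float)/1e3;return proj(C,np.c_[x[0]+k*p[:,0]-s*p[:,1],x[1]+s*p[:,0]+k*p[:,1],p[:,2]])
y0=2.7
pts=P([(0,36+y0,48),(0,-36+y0,48),(-50,-36+y0,48),(-50,36+y0,48),(-72,75,40),(-72,-75,40)])
lo=P([(-95,0,40),(50,0,70)]);v0=max(0,int(min(lo[:,1]))-5);v1=min(384,int(max(lo[:,1]))+5)
u0=int(pts[:,0].min())-10;u1=int(pts[:,0].max())+10
f=min(790/(u1-u0),590/(v1-v0));im=cv2.resize(a[v0:v1,u0:u1],None,fx=f,fy=f,interpolation=cv2.INTER_CUBIC)
for p in pts:cv2.circle(im,tuple(int(q) for q in (p-[u0,v0]+.5)*f),4,(0,0,255),1)
cv2.imwrite(f"pics/{n}.png",im);print(im.shape,f,u0,v0)
E
python3 look.py h1
```

```text
13.88 cradle xyz mm -117.0 2.27 150.41 rpy [-1.7996e+02 -3.0000e-02  1.4670e+01] F 0.9 0.8 0.5 M [-0.02 -0.13  0.04] 0.03960867776179664 0.0
(590, 650, 3) 3.3333333333333335 162 0
```

View pics/h1.png

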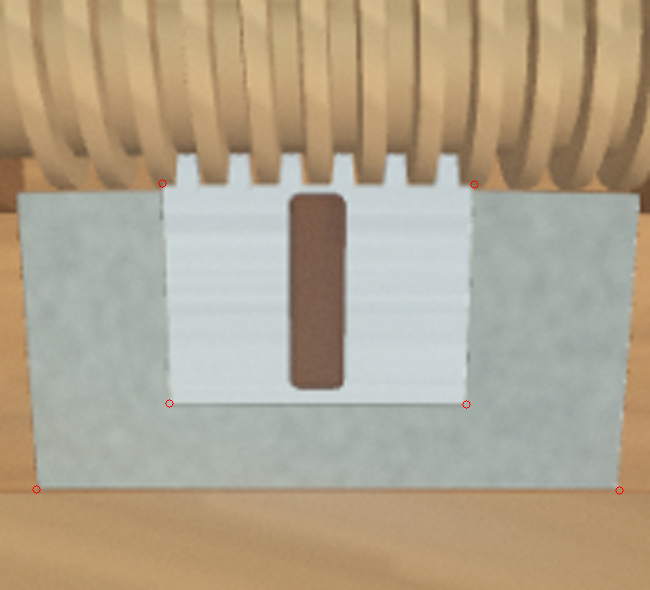

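The leaf is home: its front edge lies along the crests, its corners sit on the predicted circles (163,184), (474,184), (466,404) and (169,403), and all six teeth are in grooves. Next I'll close the fingers and go behind the left end.

carry_out(
  targets=[
    [0, 0, 0, 0, 0, 0],
    [0.0273, -0.0216, 0.0533, 0, 0, 0],
    [0.0273, -0.0216, 0.0533, 0, 0, 0],
    [0.0273, -0.0216, 0.0533, 0, 0, 0],
    [0, 0, 0, 0, 0, 0],
  ],
  hand=0,
  squeeze=10,
)

```text
time_s: 14.55
tcp_pos: [0.5178, 0.1389, 0.0672]
eef_rot: [179.9, 0.3, 14.7]
contact_force: [0.6, -0.2, -0.1]
gripper_width: 0.0011
gripper_force: 0.0
```

carry_out(
  targets=[
    [0, 0, 0.018, 0, 0, 0],
    [0, 0, 0.018, 0, 0, 0],
    [0, 0, 0, 0, 0, 0],
    [0, 0, 0, 0, 0, 0],
  ],
)

```text
time_s: 15.05
tcp_pos: [0.518, 0.1388, 0.0523]
eef_rot: [-180.0, -0.0, 14.7]
contact_force: [0.3, 0.7, 0.1]
gripper_width: 0.0005
gripper_force: 0.0
```

```bash
python3 st.py
```

```text
15.05 cradle xyz mm -73.55 34.86 52.27 rpy [-1.7999e+02 -4.0000e-02  1.4660e+01] F 0.4 0.6 0.1 M [-0.07 -0.03 -0.03] 0.0005240690775460173 0.0
```

carry_out(
  targets=[
    [0.008, 0, 0.0034, 0, 0, 0],
    [0.008, 0, 0, 0, 0, 0],
    [0.004, 0, 0, 0, 0, 0],
    [0, 0, 0, 0, 0, 0],
  ],
)

```text
time_s: 15.55
tcp_pos: [0.5277, 0.1414, 0.0501]
eef_rot: [180.0, -0.0, 14.7]
contact_force: [-0.4, 0.2, -0.7]
gripper_width: 0.0004
gripper_force: 0.0
```

carry_out(
  targets=[
    [0.002, 0, 0, 0, 0, 0],
    [0.002, 0, 0, 0, 0, 0],
    [0, 0, 0, 0, 0, 0],
  ],
)

```text
time_s: 15.92
tcp_pos: [0.5294, 0.1419, 0.0501]
eef_rot: [180.0, 0.0, 14.7]
contact_force: [-0.6, 0.7, 0.3]
gripper_width: 0.0004
gripper_force: 0.0
```

```bash
python3 st.py
```

```text
15.93 cradle xyz mm -61.73 34.93 50.1 rpy [180.     0.    14.66] F -0.4 0.9 0.3 M [-0.06  0.01 -0.03] 0.00039664709179443384 0.03245307627366856
```

carry_out(
  targets=[
    [0.0014, 0, 0, 0, 0, 0],
    [0.0014, 0, 0, 0, 0, 0],
    [0, 0, 0, 0, 0, 0],
  ],
)

```text
time_s: 16.3
tcp_pos: [0.5299, 0.1419, 0.0499]
eef_rot: [180.0, 0.1, 14.6]
contact_force: [-4.7, 0.1, 3.0]
gripper_width: 0.0005
gripper_force: 2.4
```

carry_out(
  targets=[
    [0.001, 0, 0, 0, 0, 0],
    [0, 0, 0, 0, 0, 0],
  ],
)

```text
time_s: 16.55
tcp_pos: [0.53, 0.1419, 0.0499]
eef_rot: [180.0, 0.1, 14.6]
contact_force: [-6.5, 0.1, 4.2]
gripper_width: 0.0003
gripper_force: 3.1
```

```bash
python3 st.py
```

```text
16.55 cradle xyz mm -61.19 34.79 49.86 rpy [1.7998e+02 1.4000e-01 1.4630e+01] F -6.3 1.8 4.2 M [ 0.06  2.3  -0.05] 0.0003375763407442553 3.0740000680088997
```

carry_out(
  targets=[
    [-0.0018, 0, -0.0012, 0, 0, 0],
    [0, 0, 0, 0, 0, 0],
  ],
)

```text
time_s: 16.8
tcp_pos: [0.5299, 0.1419, 0.0505]
eef_rot: [180.0, 0.1, 14.6]
contact_force: [-3.7, 0.4, 0.7]
gripper_width: 0.0005
gripper_force: 1.8
```

```bash
python3 st.py
```

```text
16.8 cradle xyz mm -61.26 34.85 50.48 rpy [1.7999e+02 5.0000e-02 1.4650e+01] F -3.5 1.4 0.7 M [ 0.04  1.43 -0.08] 0.0004904572300207063 1.8449294194579124
```

Now 3.5 N. I'll trim slightly and hold steady for about 2 s.

carry_out(
  targets=[
    [-0.0002, 0, 0, 0, 0, 0],
    [0, 0, 0, 0, 0, 0],
    [0, 0, 0, 0, 0, 0],
    [0, 0, 0, 0, 0, 0],
    [0, 0, 0, 0, 0, 0],
  ],
)

```text
time_s: 17.42
tcp_pos: [0.53, 0.142, 0.0506]
eef_rot: [180.0, 0.0, 14.7]
contact_force: [-4.3, -0.2, -0.5]
gripper_width: 0.0005
gripper_force: 2.5
```

```bash
python3 st.py
```

```text
17.43 cradle xyz mm -61.15 34.86 50.57 rpy [1.7999e+02 4.0000e-02 1.4650e+01] F -4.3 0.9 -0.5 M [-0.01  1.88 -0.08] 0.0005329427889091779 2.480195201933384
```

carry_out(
  targets=[
    [0, 0, 0, 0, 0, 0],
    [0, 0, 0, 0, 0, 0],
    [0, 0, 0, 0, 0, 0],
    [0, 0, 0, 0, 0, 0],
    [0, 0, 0, 0, 0, 0],
  ],
)

```text
time_s: 18.05
tcp_pos: [0.53, 0.142, 0.0506]
eef_rot: [180.0, 0.0, 14.7]
contact_force: [-5.2, 0.4, -0.4]
gripper_width: 0.0007
gripper_force: 2.5
```

carry_out(
  targets=[
    [0, 0, 0, 0, 0, 0],
    [0, 0, 0, 0, 0, 0],
    [0, 0, 0, 0, 0, 0],
    [0, 0, 0, 0, 0, 0],
    [0, 0, 0, 0, 0, 0],
  ],
)

```text
time_s: 18.68
tcp_pos: [0.53, 0.1419, 0.0506]
eef_rot: [180.0, 0.0, 14.6]
contact_force: [-5.0, 0.4, -1.2]
gripper_width: 0.0006
gripper_force: 2.5
```

```bash
python3 st.py
```

```text
18.68 cradle xyz mm -61.17 34.85 50.58 rpy [1.7999e+02 4.0000e-02 1.4650e+01] F -4.7 1.7 -1.2 M [-0.04  1.9  -0.02] 0.0006317558773625866 2.480068802833557
```

carry_out(
  targets=[
    [-0.001, 0, 0, 0, 0, 0],
    [0, 0, 0, 0, 0, 0],
    [0, 0, 0, 0, 0, 0],
  ],
)

```text
time_s: 19.05
tcp_pos: [0.5299, 0.142, 0.0507]
eef_rot: [180.0, -0.0, 14.7]
contact_force: [-3.4, 0.2, -0.0]
gripper_width: 0.0001
gripper_force: 1.9
```

```bash
python3 st.py
```

```text
19.05 cradle xyz mm -61.24 34.9 50.73 rpy [ 1.800e+02 -1.000e-02  1.466e+01] F -3.3 1.1 -0.0 M [-0.13  1.5  -0.02] 5.875047266841113e-05 1.9151360169053078
```

carry_out(
  targets=[
    [0, 0, 0, 0, 0, 0],
    [0, 0, 0, 0, 0, 0],
    [0, 0, 0, 0, 0, 0],
    [0, 0, 0, 0, 0, 0],
    [0, 0, 0, 0, 0, 0],
  ],
)

```text
time_s: 19.68
tcp_pos: [0.5299, 0.142, 0.0507]
eef_rot: [-180.0, -0.0, 14.7]
contact_force: [-3.3, -0.2, -0.0]
gripper_width: 0.0006
gripper_force: 1.7
```

```bash
python3 st.py
```

```text
19.68 cradle xyz mm -61.27 34.97 50.73 rpy [-180.     -0.     14.66] F -3.3 0.6 -0.0 M [-0.18  1.26 -0.05] 0.0006275598991205602 1.748648565262556
```

A steady ~3.2 N. Holding 1.9 s longer.

carry_out(
  targets=[
    [0, 0, 0, 0, 0, 0],
    [0, 0, 0, 0, 0, 0],
    [0, 0, 0, 0, 0, 0],
    [0, 0, 0, 0, 0, 0],
    [0, 0, 0, 0, 0, 0],
  ],
)

```text
time_s: 20.3
tcp_pos: [0.5299, 0.142, 0.0507]
eef_rot: [-180.0, -0.0, 14.7]
contact_force: [-4.0, -0.7, 0.5]
gripper_width: 0.0002
gripper_force: 1.6
```

carry_out(
  targets=[
    [0, 0, 0, 0, 0, 0],
    [0, 0, 0, 0, 0, 0],
    [0, 0, 0, 0, 0, 0],
    [0, 0, 0, 0, 0, 0],
    [0, 0, 0, 0, 0, 0],
  ],
)

```text
time_s: 20.92
tcp_pos: [0.5299, 0.142, 0.0507]
eef_rot: [-180.0, -0.0, 14.7]
contact_force: [-3.0, 0.3, -0.1]
gripper_width: 0.0004
gripper_force: 1.6
```

carry_out(
  targets=[
    [0, 0, 0, 0, 0, 0],
    [0, 0, 0, 0, 0, 0],
    [0, 0, 0, 0, 0, 0],
    [0, 0, 0, 0, 0, 0],
    [0, 0, 0, 0, 0, 0],
  ],
)

```text
time_s: 21.55
tcp_pos: [0.5299, 0.142, 0.0507]
eef_rot: [-180.0, -0.0, 14.7]
contact_force: [-2.3, -0.3, -1.2]
gripper_width: 0.0005
gripper_force: 1.5
```

```bash
python3 st.py
```

```text
21.55 cradle xyz mm -61.27 34.95 50.72 rpy [-180.     -0.     14.66] F -2.4 0.3 -1.2 M [-0.13  1.12  0.01] 0.0004634235009872 1.5324653685092926
```

carry_out(
  targets=[
    [-0.02, 0, 0, 0, 0, 0],
    [0, 0.0428, 0, 0, 0, 0],
    [0, 0.0428, 0, 0, 0, 0],
    [0, 0.0428, 0, 0, 0, 0],
    [0, 0, 0, 0, 0, 0],
  ],
)

```text
time_s: 22.18
tcp_pos: [0.5369, 0.0766, 0.0511]
eef_rot: [-180.0, -0.1, 14.6]
contact_force: [-0.0, -0.2, 0.5]
gripper_width: 0.0006
gripper_force: 0.0
```

carry_out(
  targets=[
    [0.008, 0, 0, 0, 0, 0],
    [0.006, 0, 0, 0, 0, 0],
    [0, 0, 0, 0, 0, 0],
    [0, 0, 0, 0, 0, 0],
  ],
)

```text
time_s: 22.68
tcp_pos: [0.5431, 0.0794, 0.0506]
eef_rot: [180.0, 0.0, 14.7]
contact_force: [0.1, -0.0, 0.2]
gripper_width: 0.0004
gripper_force: 0.0
```

```bash
python3 st.py
```

```text
22.68 cradle xyz mm -64.25 -28.98 50.62 rpy [1.800e+02 1.000e-02 1.468e+01] F 0.1 -0.0 0.2 M [-0.08 -0.02  0.  ] 0.0003716878181639333 0.0
```

carry_out(
  targets=[
    [0.002, 0, 0, 0, 0, 0],
    [0.002, 0, 0, 0, 0, 0],
    [0.0016, 0, 0, 0, 0, 0],
    [0, 0, 0, 0, 0, 0],
  ],
)

```text
time_s: 23.18
tcp_pos: [0.5458, 0.0797, 0.0507]
eef_rot: [180.0, 0.0, 14.7]
contact_force: [-0.9, 0.5, 1.1]
gripper_width: 0.0008
gripper_force: 0.3
```

```bash
python3 st.py
```

```text
23.18 cradle xyz mm -61.55 -29.33 50.65 rpy [1.800e+02 2.000e-02 1.465e+01] F -0.7 0.8 1.1 M [-0.07  0.2   0.01] 0.0007501788198981372 0.32932413843928643
```

carry_out(
  targets=[
    [0.0008, 0, 0, 0, 0, 0],
    [0, 0, 0, 0, 0, 0],
    [0, 0, 0, 0, 0, 0],
  ],
)

```text
time_s: 23.55
tcp_pos: [0.546, 0.0798, 0.0506]
eef_rot: [180.0, 0.0, 14.7]
contact_force: [-0.9, -0.3, 0.5]
gripper_width: 0.0003
gripper_force: 1.1
```

```bash
python3 st.py
```

```text
23.55 cradle xyz mm -61.34 -29.34 50.63 rpy [1.800e+02 3.000e-02 1.465e+01] F -1.0 -0.0 0.5 M [-0.27  0.7   0.08] 0.00032663819919519845 1.0929071352484243
```

carry_out(
  targets=[
    [0.0007, 0, 0, 0, 0, 0],
    [0, 0, 0, 0, 0, 0],
    [0, 0, 0, 0, 0, 0],
    [0, 0, 0, 0, 0, 0],
  ],
)

```text
time_s: 24.05
tcp_pos: [0.5462, 0.0798, 0.0506]
eef_rot: [180.0, 0.0, 14.7]
contact_force: [-5.1, -2.1, 2.0]
gripper_width: 0.0006
gripper_force: 2.4
```

```bash
python3 st.py
```

```text
24.05 cradle xyz mm -61.12 -29.36 50.58 rpy [1.7999e+02 5.0000e-02 1.4650e+01] F -5.4 -0.7 2.0 M [-0.54  1.49  0.01] 0.0005970794707695628 2.358502407478227
```

carry_out(
  targets=[
    [0, 0, 0, 0, 0, 0],
    [0, 0, 0, 0, 0, 0],
    [0, 0, 0, 0, 0, 0],
    [0, 0, 0, 0, 0, 0],
    [0, 0, 0, 0, 0, 0],
  ],
)

```text
time_s: 24.68
tcp_pos: [0.5463, 0.0798, 0.0506]
eef_rot: [180.0, 0.0, 14.7]
contact_force: [-5.0, -1.9, 2.3]
gripper_width: 0.0006
gripper_force: 2.7
```

```bash
python3 st.py
```

```text
24.68 cradle xyz mm -61.05 -29.36 50.6 rpy [1.7999e+02 4.0000e-02 1.4650e+01] F -5.3 -0.6 2.3 M [-0.73  1.78  0.06] 0.0005994576970320048 2.7273698252065515
```

carry_out(
  targets=[
    [-0.0013, 0, 0, 0, 0, 0],
    [0, 0, 0, 0, 0, 0],
    [0, 0, 0, 0, 0, 0],
    [0, 0, 0, 0, 0, 0],
  ],
)

```text
time_s: 25.18
tcp_pos: [0.5461, 0.0799, 0.0507]
eef_rot: [180.0, -0.0, 14.7]
contact_force: [-2.9, -2.0, 0.2]
gripper_width: 0.0002
gripper_force: 1.5
```

```bash
python3 st.py
```

```text
25.18 cradle xyz mm -61.21 -29.3 50.69 rpy [ 1.800e+02 -1.000e-02  1.466e+01] F -3.3 -1.2 0.2 M [-0.77  0.96  0.02] 0.0002496689369869297 1.4585397761493368
```

carry_out(
  targets=[
    [0, 0, 0, 0, 0, 0],
    [0, 0, 0, 0, 0, 0],
    [0, 0, 0, 0, 0, 0],
    [0, 0, 0, 0, 0, 0],
    [0, 0, 0, 0, 0, 0],
  ],
)

```text
time_s: 25.8
tcp_pos: [0.546, 0.0799, 0.0507]
eef_rot: [-180.0, -0.0, 14.7]
contact_force: [-1.3, -2.1, -0.6]
gripper_width: 0.0005
gripper_force: 1.2
```

```bash
python3 st.py
```

```text
25.8 cradle xyz mm -61.27 -29.25 50.72 rpy [-1.800e+02 -1.000e-02  1.466e+01] F -1.8 -1.7 -0.6 M [-0.67  0.82 -0.02] 0.0005449457288592514 1.2247867939368007
```

carry_out(
  targets=[
    [0.0004, 0, 0, 0, 0, 0],
    [0, 0, 0, 0, 0, 0],
    [0, 0, 0, 0, 0, 0],
    [0, 0, 0, 0, 0, 0],
  ],
)

```text
time_s: 26.3
tcp_pos: [0.5461, 0.0799, 0.0507]
eef_rot: [180.0, 0.0, 14.7]
contact_force: [-2.6, -2.0, 0.2]
gripper_width: 0.0006
gripper_force: 1.6
```

```bash
python3 st.py
```

```text
26.3 cradle xyz mm -61.17 -29.28 50.72 rpy [180.     0.    14.66] F -3.1 -1.3 0.2 M [-0.62  1.07 -0.01] 0.0006118166122833682 1.598958868239606
```

carry_out(
  targets=[
    [0, 0, 0, 0, 0, 0],
    [0, 0, 0, 0, 0, 0],
    [0, 0, 0, 0, 0, 0],
    [0, 0, 0, 0, 0, 0],
    [0, 0, 0, 0, 0, 0],
  ],
)

```text
time_s: 26.92
tcp_pos: [0.5461, 0.0799, 0.0507]
eef_rot: [180.0, 0.0, 14.7]
contact_force: [-2.9, -1.4, -1.0]
gripper_width: 0.0002
gripper_force: 1.7
```

```bash
python3 st.py
```

```text
26.93 cradle xyz mm -61.2 -29.29 50.69 rpy [1.800e+02 1.000e-02 1.465e+01] F -3.1 -0.6 -1.0 M [-0.7   1.13  0.03] 0.00024560958529489603 1.7193811920924418
```

Steady 3.1 N on the right. I'll hold about 2 s, then retreat, lift and look.

carry_out(
  targets=[
    [0, 0, 0, 0, 0, 0],
    [0, 0, 0, 0, 0, 0],
    [0, 0, 0, 0, 0, 0],
    [0, 0, 0, 0, 0, 0],
    [0, 0, 0, 0, 0, 0],
  ],
)

```text
time_s: 27.55
tcp_pos: [0.5461, 0.0799, 0.0507]
eef_rot: [180.0, 0.0, 14.7]
contact_force: [-3.7, -2.0, 0.9]
gripper_width: 0.0004
gripper_force: 1.8
```

carry_out(
  targets=[
    [0, 0, 0, 0, 0, 0],
    [0, 0, 0, 0, 0, 0],
    [0, 0, 0, 0, 0, 0],
    [0, 0, 0, 0, 0, 0],
    [0, 0, 0, 0, 0, 0],
  ],
)

```text
time_s: 28.18
tcp_pos: [0.5462, 0.0799, 0.0507]
eef_rot: [180.0, 0.0, 14.7]
contact_force: [-3.5, -2.8, -0.1]
gripper_width: 0.0003
gripper_force: 1.8
```

carry_out(
  targets=[
    [0, 0, 0, 0, 0, 0],
    [0, 0, 0, 0, 0, 0],
    [0, 0, 0, 0, 0, 0],
    [0, 0, 0, 0, 0, 0],
    [0, 0, 0, 0, 0, 0],
  ],
)

```text
time_s: 28.8
tcp_pos: [0.5462, 0.0799, 0.0507]
eef_rot: [180.0, 0.0, 14.7]
contact_force: [-3.2, -2.7, 0.1]
gripper_width: 0.0006
gripper_force: 1.9
```

carry_out(
  targets=[
    [-0.02, 0, 0, 0, 0, 0],
    [-0.03, 0, -0.03, 0, 0, 0],
    [-0.03, -0.03, -0.09, 0, 0, 0],
    [-0.03, -0.03, -0.09, 0, 0, 0],
    [0, 0, 0, 0, 0, 0],
  ],
)

```text
time_s: 29.42
tcp_pos: [0.4872, 0.0971, 0.1602]
eef_rot: [-179.8, -0.6, 14.8]
contact_force: [1.3, 0.4, 0.3]
gripper_width: 0.0005
gripper_force: 0.0
```

```bash
python3 st.py; python3 look.py h2
```

```text
29.43 cradle xyz mm -113.89 2.22 160.18 rpy [-179.85   -0.57   14.77] F 1.3 0.1 0.3 M [-0.01 -0.06  0.02] 0.00046619066741675024 0.0
(590, 620, 3) 3.2960893854748603 166 0
```

View pics/h2.png

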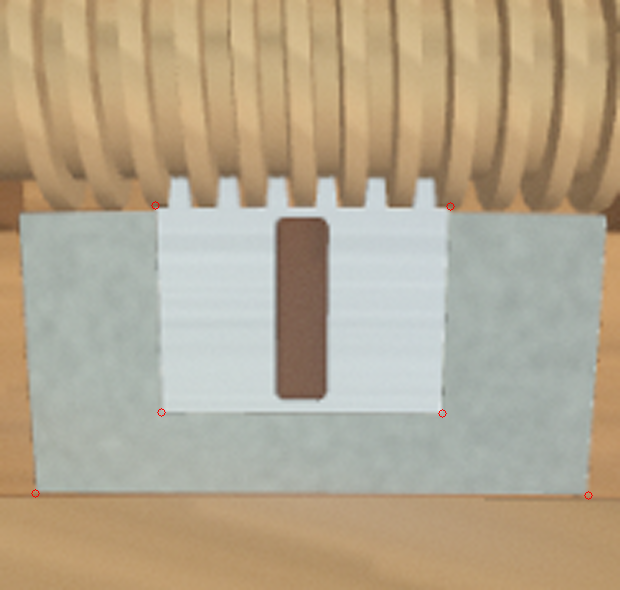

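The leaf is still flat and home. Its front edge lies along the crests at row ~208, and its small offset from the circles is the same as the ledge corners' (camera still settling). Handing in.

```bash
python3 -c "
from plant import r
print(r.close_job())"
```

```text
the job is handed in; nothing more can be done
None
```

The six-tooth leaf lies flat and fully home in the screw's grooves; it stayed home under a push held at about 3 N on its left end, then its right (each peaked near 5–6 N while I trimmed it), and the job was handed in at about 29.5 s.

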